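Assemble the gear cluster on a gearbox shaft

TASK

Build up the gearbox shaft that stands upright in the wooden clamp block: slide on, each fully down on the part before, the large dark gear, then the bronze thrust washer, the small bright gear, the blue spacer sleeve and last the ball bearing. Let go of everything when it sits level, and leave the brake caliper, the vernier caliper and the oil can where they are.

Things in the scene. Friction and masses are not known exactly. Their poses are not given: they have to be found in the camera images.
- shaft_block: square wooden clamp block 70 x 70 x 28 mm with a saw cut and a pinch bolt, fixed to the bench; origin at the centre of its underside. A bright steel stepped shaft stands rigid and upright in its centre; its tip is 98 mm above the bench. Assembled, the undersides of the parts stand above the shaft's seat at: large gear 0, washer 14, small gear 20, sleeve 34, bearing 44 mm
- shaft_seat (a point): the seat: point on the shaft's axis (z up) at the flat top of its 44 mm flange, 34 mm above the bench, where the large gear's underside ends up. Above it the shaft is 28 mm thick to height 11 mm, tapers to 24 mm at 14, is 24 mm to 30, tapers to 20 mm at 33, is 20 mm to 58, and tapers to 12 mm at the tip, 64 mm above the seat
- large_gear: large dark grey spur gear with a bright hub, 64 mm over its 26 teeth, teeth 12 mm high, hub 40 mm in diameter and 14 mm high, bore 30 mm, 0.15 to 0.3 kg; lies flat on the bench. Body origin at the centre of its underside, z up along its bore.
- thrust_washer: flat bronze (dull gold-brown) washer, 44 mm outside, bore 26 mm, 6 mm thick; lies flat on the bench. Body origin at the centre of its underside, z up along its bore.
- small_gear: small bright steel spur gear, 50 mm over its 20 teeth, teeth 12 mm high, hub 33 mm in diameter and 14 mm high, bore 26 mm; lies flat on the bench. Body origin at the centre of its underside, z up along its bore.
- spacer_sleeve: short blue anodised sleeve, 36 mm outside, bore 22 mm, 10 mm high; lies flat on the bench. Body origin at the centre of its underside, z up along its bore.
- ball_bearing: ball bearing, steel races with a black seal between them, 47 mm outside, bore 22 mm, 14 mm high; lies flat on the bench. Body origin at the centre of its underside, z up along its bore.
- brake_caliper: bystander: grey cast brake caliper half, 73 x 112 x 37 mm, to be left alone; origin at the centre of its underside
- vernier: bystander: steel vernier caliper lying flat, 66 x 200 x 10 mm, long along its y, to be left alone; origin at the centre of its underside
- oil_can: bystander: blue pump oil can with a thin spout, 74 x 154 x 157 mm, to be left alone; origin at the centre of its underside. The jars, cans and small parts not listed here are fixed to the bench

How it is judged:
On the way, in this order (a step that is already met when the one before it is completed fails the run):
1. the large gear is on the shaft, fully down (horizontal distance between large_gear and shaft_seat below 0.003 m and z of large_gear in the frame of shaft_seat between -0.0025 and 0.0025 m and angle between large_gear's own z axis and vertical below 0.06 rad), for 0.2 s.
2. the bronze washer is on the shaft, fully down (horizontal distance between thrust_washer and shaft_seat below 0.003 m and z of thrust_washer in the frame of shaft_seat between 0.0115 and 0.0165 m and angle between thrust_washer's own z axis and vertical below 0.06 rad), for 0.2 s.
3. the small gear is on the shaft, fully down (horizontal distance between small_gear and shaft_seat below 0.003 m and z of small_gear in the frame of shaft_seat between 0.0175 and 0.0225 m and angle between small_gear's own z axis and vertical below 0.06 rad), for 0.2 s.
4. the blue sleeve is on the shaft, fully down (horizontal distance between spacer_sleeve and shaft_seat below 0.003 m and z of spacer_sleeve in the frame of shaft_seat between 0.0315 and 0.0365 m and angle between spacer_sleeve's own z axis and vertical below 0.06 rad), for 0.2 s.
5. the ball bearing is on the shaft, fully down (horizontal distance between ball_bearing and shaft_seat below 0.003 m and z of ball_bearing in the frame of shaft_seat between 0.0415 and 0.0465 m and angle between ball_bearing's own z axis and vertical below 0.06 rad), for 0.2 s.
At the end, for the whole second after the job is handed in: All five parts are on the shaft, released and at rest: centred within 3 mm of its axis, level within 0.06 rad, and with their undersides at 0 (large gear), 14 (washer), 20 (small gear), 34 (sleeve) and 44 mm (bearing) above the shaft's seat, each within 2.5 mm (all of step 1 and all of step 2 and all of step 3 and all of step 4 and all of step 5 and linear speed of each of large_gear, thrust_washer, small_gear, spacer_sleeve, ball_bearing below 0.02 m/s); the robot touches nothing.
It fails at once if the brake caliper was moved by more than 25 mm (distance of brake_caliper from where it was at the start of the episode above 0.025 m).
It fails at once if the vernier caliper was moved by more than 25 mm (distance of vernier from where it was at the start of the episode above 0.025 m).
It fails at once if the oil can was moved by more than 25 mm (distance of oil_can from where it was at the start of the episode above 0.025 m).
It also fails if it takes over 144 s, if anything falls off the work surface, if the arm or the gripper's body presses on something with over 40 N, if the wrist force passes 120 N, or if a joint passes its speed limit or range.

ROBOT

A 7-joint arm with a two-finger parallel gripper is mounted at the origin on a cart in front of the work surface, level with it; the furniture and walls round the work are solid. World frame = base frame: x ahead of the robot, y to its left, z up, the work surface at z = 0. Lengths are in m, angles in rad, forces in N, time in s.
With the tool pointing down it reaches from about 0.4 to 0.85 m from the base axis. Payload 4.5 kg.
Tool frame: the origin (TCP) lies midway between the tips of the shut fingers; the grasp point (between the pads) lies 19 mm behind it; z points along the fingers, y is the line along which they close (so a half turn about z gives the same grasp; the last joint's range is limited). The gripper opens to 88 mm and grips with 3 to 60 N. Pads are 18 mm wide; open, the fingers measure 123 mm over their backs; the gripper's body (75 mm by 187 mm) begins 45 mm behind the grasp point.
Start: joints at [-1.21, 0.689, -0.195, 1.565, 0.157, 0.902, -0.215], TCP at [0.201, 0.592, 0.239] pointing down, gripper open.
Joint ranges: [-3.01, 3.01], [-0.46, 2.08], [-1.47, 1.51], [0.13, 2.56], [-1, 4.14], [0.04, 2.09], [-2.66, 2.66]. Speed limits (rad/s): [2.57, 2.57, 3.14, 3.14, 3.14, 3.14, 3.14].

INTERFACE

Orientations are given as a unit quaternion [x, y, z, w].
In Python, from plant import * gives the robot as it stands.
- The arm moves only by the tool send_rows, never from a script. Its argument "targets" is a list of rows, each a list of 2 entries, a list of its own where there are three numbers: the shift along the tool's x, y, z in units of 0.3 m (1.0 is 0.3 m), then the turn, a rotation vector about the tool's x, y, z in units of pi rad (1.0 is pi rad). A call has 1 to 12 rows; each row is the pose to reach, as a shift and turn from the pose commanded when the call began, along the tool's axes at that moment, turning the shorter way round; what a row does not reach only later rows make up. A row lasts 1/8 s, in which the tool goes at most 62.5 mm and 10.7 degrees, less where a joint would pass 70% of its speed; a pose out of reach is approached as far as the arm can. A call with a number of a shift or a turn outside -1 to 1 is refused whole. A call with a gripper value outside its range is refused whole. "fingers" is the opening, from 0 (shut) to 1 (fully open), set as the call begins (left out, the last holds). The fingers move at their own pace and stop on an object; "newtons" is the grip in N (left out, the last holds). Time passes only in rows, so rows that repeat a pose let the fingers close. It gives the time, the measured TCP pose, the force, the opening and the grip force at its end, in the units of the state.
- get_state(): the state, without advancing time (a new reading comes with each control period).
- snapshot(name): name is "scene" or "top" or "wrist"; returns a dict with "img" (420x560x3 uint8, blue, green, red), "fx", "fy", "cx", "cy" (pixels), "cam_to_world" (4x4, takes a point from camera to world coordinates); the wrist camera has in their place "T_tool_cam" (4x4, takes a point from camera to tool coordinates, whose origin is the TCP and whose axes are the flange's). Camera axes: x right, y down, z forward; pixel columns grow to the right and rows downward; lengths in m; the calibration is good to about 2 mm. A picture is of the moment at which its call begins: read the wrist's pose just before it. There is no depth.
- finish_job(): hands the job in; it is judged then, once.
The state is a dict: "clock": time; "q": joint angles; "qd": joint speeds; "joint_torque": joint torques, N m; "tool_pos": TCP position; "eef_rot": TCP orientation; "contact_force": force on the tool from outside, world axes, zero at the start; "moment": the same for the moment, N m; "opening": opening from 0.0 (shut) to 1.0 (fully open); "finger_force": force on a finger pad.
Only numpy, scipy, OpenCV 4.12 (cv2) and the standard library are available. Lean on these libraries where they do the work, as an engineer would, in place of code of your own. Each camera call takes 0.05 s, during which the arm holds its last target. There are 200 camera calls.

## Working session

There is one attempt and no reset: what is moved stays moved. The work goes in short steps, Python scripts to look and compute and a tool call to move; the robot and the scene stay as the last step left them, time stands still between calls to the robot, and variables do not carry over. Pictures are saved under pics/ and viewed, at most 14 in all, crops included, and the job is handed in when it is done.

Besides the shell and the picture viewer there is one more tool, called after "Call:" as name(argument=value, ...) on one line, values as JSON. send_rows: Moves the arm, as the interface text tells. Its arguments: {"type":"object","properties":{"targets":{"type":"array"},"fingers":{"type":"number"},"newtons":{"type":"number"}},"required":["targets"]}

```bash
mkdir -p pics && ls
python3 - <<'E'
from plant import *
import cv2
s=get_state();print({k:s[k] for k in('clock','tool_pos','eef_rot','contact_force','opening')})
for n in('top','scene'):
    d=snapshot(n);cv2.imwrite(f'pics/{n}0.png',d['img']);print(n,d['fx'],d['cx'],d['cy'],d['cam_to_world'])
E
```

```text
pics
{'clock': 0.0, 'tool_pos': array([0.20048158, 0.59130624, 0.23792001]), 'eef_rot': array([ 1.62618033e-01,  9.86688678e-01, -9.06269085e-04, -7.80641381e-05]), 'contact_force': array([ 0.61615067, -0.44444186, -0.57639416]), 'opening': 1.000337805799244}
top 379.80973843263564 281.251220396063 205.01756355837372 [[ 7.68208544e-03 -9.94675011e-01  1.02774552e-01  4.02294946e-01]
 [-9.99969414e-01 -7.79231428e-03 -6.71078689e-04  1.20240118e-01]
 [ 1.46835681e-03 -1.02766253e-01 -9.94704449e-01  1.27140403e+00]
 [ 0.00000000e+00  0.00000000e+00  0.00000000e+00  1.00000000e+00]]
scene 433.43815041339593 287.43599376631573 212.66491229910466 [[ 0.57450905 -0.55779324  0.59900422 -0.21411831]
 [-0.81835463 -0.40515814  0.40760592 -0.40688966]
 [ 0.01533161 -0.72437116 -0.6892397   0.92441337]
 [ 0.          0.          0.          1.        ]]
```

View pics/top0.png

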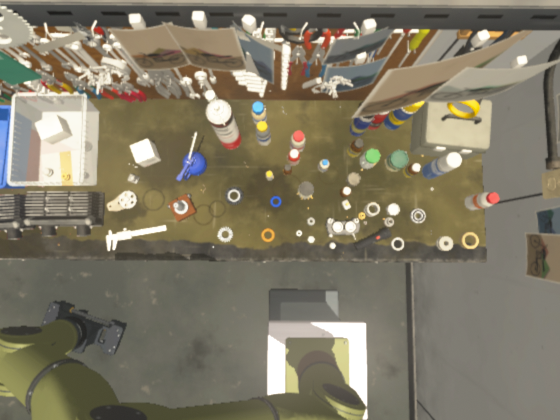

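View pics/scene0.png

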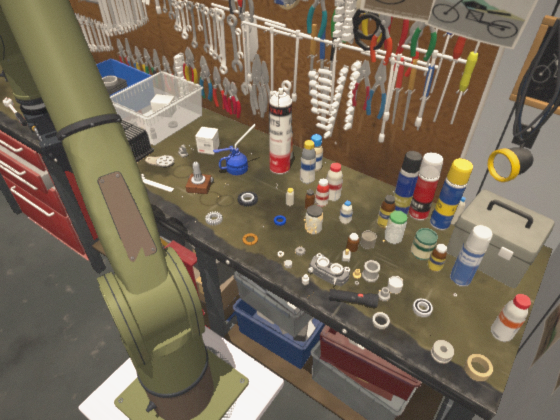

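Run:
```python
import cv2
a=cv2.imread('pics/top0.png')[165:260,90:300]
cv2.imwrite('pics/c1.png',cv2.resize(a,None,fx=3.8,fy=3.8,interpolation=cv2.INTER_CUBIC))
b=cv2.imread('pics/scene0.png')[130:270,130:340]
cv2.imwrite('pics/c2.png',cv2.resize(b,None,fx=3.8,fy=3.8,interpolation=cv2.INTER_CUBIC))
```

```text
(no output)
```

View pics/c1.png

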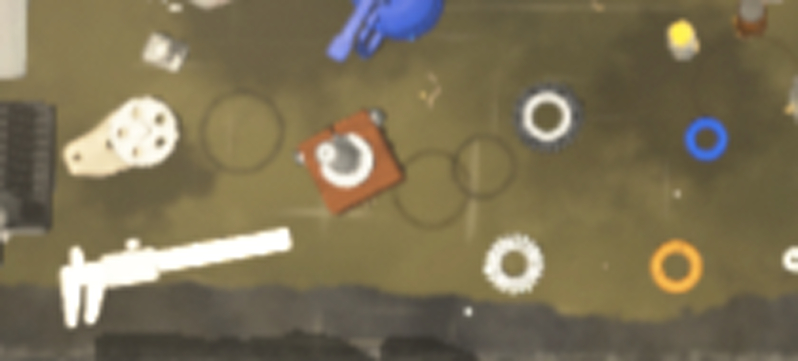

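View pics/c2.png

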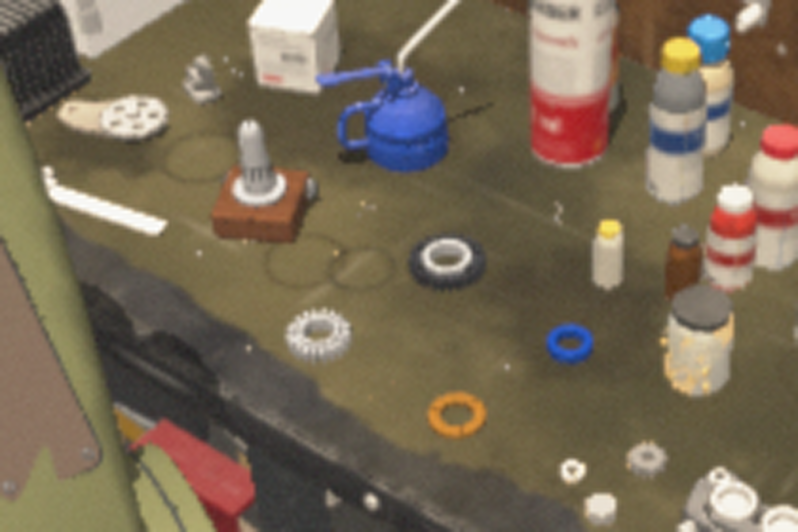

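Run:
```python
import cv2
a=cv2.imread('pics/top0.png')[180:260,290:490]
b=cv2.imread('pics/scene0.png')[250:390,300:500]
import numpy as np
a=cv2.resize(a,None,fx=4,fy=4,interpolation=cv2.INTER_CUBIC);b=cv2.resize(b,None,fx=1.9,fy=1.9,interpolation=cv2.INTER_CUBIC)
o=np.zeros((a.shape[0]+b.shape[0],800,3),np.uint8);o[:320]=a;o[320:,:b.shape[1]]=b
cv2.imwrite('pics/c3.png',o)
```

```text
(no output)
```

View pics/c3.png

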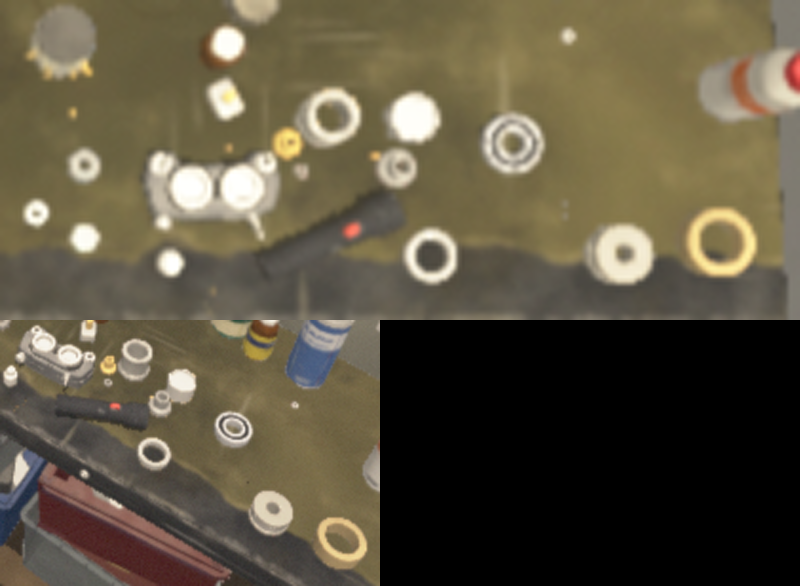

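```bash
cat > h.py <<'E'
from plant import *
import numpy as np, cv2
from scipy.spatial.transform import Rotation as R
def ray(o,d,z): return o+d*(z-o[2])/d[2]
def pix(d,u,v,z,T=None):
    T=d['cam_to_world'] if T is None else T
    return ray(T[:3,3],T[:3,:3]@np.array([(u-d['cx'])/d['fx'],(v-d['cy'])/d['fy'],1]),z)
def proj(d,p,T):
    c=np.linalg.inv(T)@np.append(p,1); return d['fx']*c[0]/c[2]+d['cx'],d['fy']*c[1]/c[2]+d['cy']
def toolT(s):
    T=np.eye(4);T[:3,:3]=R.from_quat(s['eef_rot']).as_matrix();T[:3,3]=s['tool_pos'];return T
def wrist():
    s=get_state();d=snapshot('wrist');return s,d,toolT(s)@np.array(d['T_tool_cam'])
def go(p,yaw=None):
    """print shift/turn units to reach world p with tool y at angle yaw from world +y, pointing down"""
    s=get_state();T=toolT(s);sh=T[:3,:3].T@(np.array(p)-T[:3,3])/0.3
    print('at',s['tool_pos'].round(4),'shift',sh.round(4),end=' ')
    if yaw is not None:
        D=np.diag([-1.,1,-1]);D=R.from_euler('z',yaw).as_matrix()@D
        print('turn',(R.from_matrix(T[:3,:3].T@D).as_rotvec()/np.pi).round(4),end='')
    print(' t',round(s['clock'],2),'F',s['contact_force'].round(1),'op',round(s['opening'],3),'ff',s['finger_force'])
E
python3 - <<'E'
from h import *
d=snapshot('top')
for n,u,v,z in[('gear',234.2,195.5,.014),('washer',267.9,235,.006),('small',225.3,234.5,.014),('sleeve',275.8,201.6,.01),('bearing',418.3,215.8,.014),
 ('flange',90+345/3.8,165+160/3.8,.034),('tip',90+325/3.8,165+153/3.8,.098),('oilhandle',90+340/3.8,165+50/3.8,.08),('calfoot',90+178/3.8,165+130/3.8,.03),('can body',194,163,.08)]:
    p=pix(d,u,v,z);print(n,p.round(4),np.hypot(*p[:2]).round(3))
go([.43,.36,.24],0)
print(snapshot('wrist')['T_tool_cam'],)
E
```

```text
gear [0.5629 0.2766 0.014 ] 0.627
washer [0.4326 0.163  0.006 ] 0.462
small [0.4329 0.3033 0.014 ] 0.529
sleeve [0.544  0.1377 0.01  ] 0.561
bearing [ 0.4998 -0.3359  0.014 ] 0.602
flange [0.5207 0.4481 0.034 ] 0.687
tip [0.5202 0.4476 0.098 ] 0.686
oilhandle [0.6086 0.4433 0.08  ] 0.753
calfoot [0.546  0.5945 0.03  ] 0.807
can body [0.6579 0.3987 0.08  ] 0.769
at [0.2005 0.5915 0.2381] shift [-0.9722 -0.4852 -0.0055] turn [-0.0004 -0.     -0.104 ] t 0.15 F [-0.2  0.4  0.6] op 0.999 ff 0.0
[[ 1.08691139e-03 -9.55742065e-01 -2.94203882e-01  7.65287152e-02]
 [ 9.99998842e-01  7.25437875e-04  1.33777513e-03  1.34422694e-03]
 [-1.06514133e-03 -2.94204996e-01  9.55741747e-01 -1.45483224e-01]
 [ 0.00000000e+00  0.00000000e+00  0.00000000e+00  1.00000000e+00]]
```

Call:
send_rows(targets=[[[-0.2,-0.05,0],[0,0,-0.02]],[[-0.4,-0.1,0],[0,0,-0.04]],[[-0.6,-0.14,0],[0,0,-0.06]],[[-0.8,-0.19,0],[0,0,-0.08]],[[-0.99,-0.23,0],[0,0,-0.1]],[[-0.99,-0.23,0],[0,0,-0.104]],[[-0.99,-0.23,0],[0,0,-0.104]],[[-0.99,-0.23,0],[0,0,-0.104]]], fingers=1)

```text
clock: 1.2
tool_pos: [0.4577, 0.4329, 0.2388]
eef_rot: [-0.002, 1.0, 0.0, -0.001]
contact_force: [-0.4, -0.1, -0.6]
opening: 1.003
finger_force: 0.0
```

Run:
```python
from h import *
go([.52,.448,.22],0)
```

```text
at [0.4577 0.4329 0.2388] shift [-0.2078  0.0498  0.0624] turn [ 0.0003 -0.0004  0.001 ] t 1.2 F [-0.4 -0.1 -0.6] op 1.003 ff 0.0
```

Call:
send_rows(targets=[[[-0.1,0.025,0.05],[0,0,0]],[[-0.208,0.05,0.1],[0,0,0]],[[-0.208,0.05,0.1],[0,0,0]],[[-0.208,0.05,0.1],[0,0,0]],[[-0.208,0.05,0.1],[0,0,0]]])

```text
clock: 1.82
tool_pos: [0.5206, 0.4473, 0.2096]
eef_rot: [-0.001, 1.0, 0.0, -0.0]
contact_force: [-0.8, 0.2, -0.4]
opening: 1.002
finger_force: 0.0
```

Run:
```python
from h import *
s,d,T=wrist();cv2.imwrite('pics/w1.png',d['img'])
np.savez('w1.npz',T=T,**{k:d[k] for k in('fx','fy','cx','cy')});print(s['tool_pos'],d['fx'])
for z in(.034,.098):print(proj(d,[.5205,.448,z],T))
```

```text
[0.52061318 0.44728792 0.20955928] 334.2444865665852
(np.float64(276.84921471002275), np.float64(187.6565202852197))
(np.float64(276.7497066498359), np.float64(206.07071408537766))
```

View pics/w1.png

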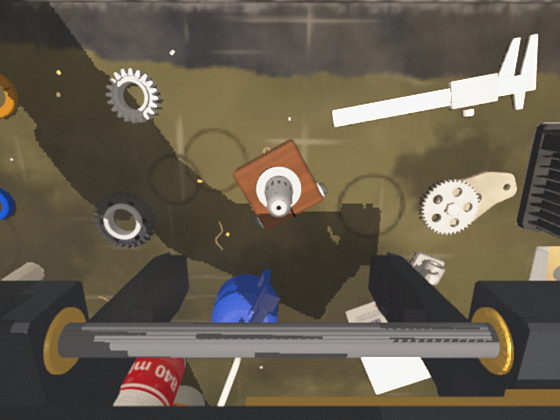

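Run:
```python
import cv2,numpy as np
a=cv2.imread('pics/w1.png')
f=lambda x,y,w,h,k:cv2.resize(a[y:y+h,x:x+w],None,fx=k,fy=k,interpolation=cv2.INTER_CUBIC)
cv2.imwrite('pics/c4.png',np.hstack([f(230,150,50*2,100,4),f(80,170,100,100,4)]))
```

```text
(no output)
```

View pics/c4.png

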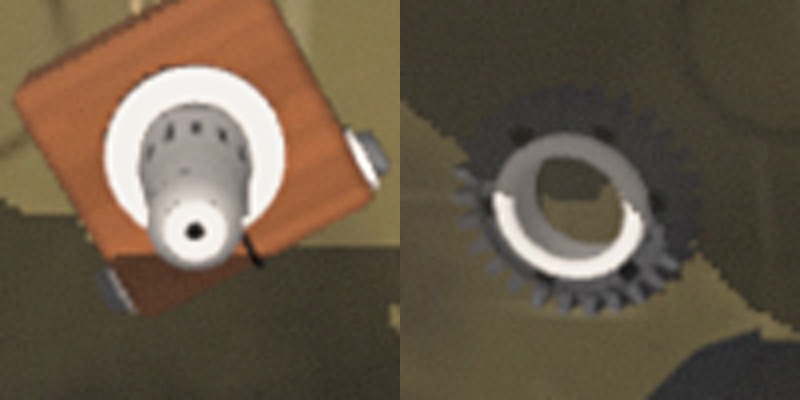

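Run:
```python
from h import *
d=dict(np.load('w1.npz'));T=d['T']
print(pix(d,278.4,207.6,.098,T),pix(d,278.25,188.25,.034,T),pix(d,122.6,221.1,.014,T))
go([.563,.277,.17],0)
```

```text
[0.52177705 0.44932783 0.098     ] [0.5210959  0.44938162 0.034     ] [0.56262846 0.28186334 0.014     ]
at [0.521  0.447  0.2096] shift [-0.1391 -0.5671  0.1314] turn [0.0003 0.     0.0005] t 1.88 F [ 0.2  0.7 -0.7] op 1.002 ff 0.0
```

Call:
send_rows(targets=[[[-0.05,-0.2,0.05],[0,0,0]],[[-0.1,-0.4,0.12],[0,0,0]],[[-0.14,-0.56,0.2],[0,0,0]],[[-0.14,-0.56,0.25],[0,0,0]],[[-0.14,-0.56,0.25],[0,0,0]],[[-0.14,-0.56,0.25],[0,0,0]],[[-0.14,-0.56,0.25],[0,0,0]]])

```text
clock: 2.75
tool_pos: [0.564, 0.2804, 0.1348]
eef_rot: [-0.001, 1.0, 0.001, 0.001]
contact_force: [0.5, 0.2, 1.2]
opening: 1.003
finger_force: 0.0
```

```bash
cat >> h.py <<'E'
def look(p,name,half=50,k=6):
    "wrist crop around the predicted pixel of world point p; returns data for hit()"
    s,d,T=wrist();u,v=proj(d,p,T);x0=int(max(0,u-half));y0=int(max(0,v-half))
    c=d['img'][y0:y0+2*half,x0:x0+2*half];cv2.imwrite(f'pics/{name}.png',cv2.resize(c,None,fx=k,fy=k,interpolation=cv2.INTER_CUBIC))
    np.savez(name+'.npz',T=T,x0=x0,y0=y0,k=k,**{q:d[q] for q in('fx','fy','cx','cy')});print(s['tool_pos'].round(4),u-x0,v-y0)
def hit(name,X,Y,z):
    d=dict(np.load(name+'.npz'));return pix(d,d['x0']+(X+.5)/d['k']-.5,d['y0']+(Y+.5)/d['k']-.5,z,d['T'])
E
python3 - <<'E'
from h import *
look([.563,.279,.014],'gear1',65,4)
E
```

```text
[0.564  0.2804 0.1348] 65.11071165870135 65.63905387908301
```

View pics/gear1.png

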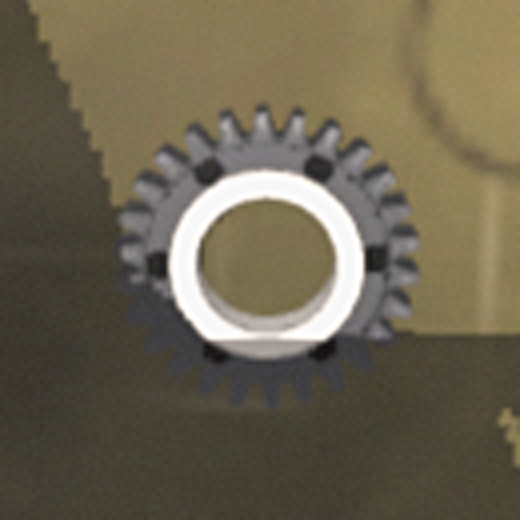

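Run:
```python
from h import *
p=hit('gear1',266,264.5,.014);print(p)
go([p[0],p[1],.005],0)
```

```text
[0.56309331 0.27983902 0.014     ]
at [0.5641 0.2799 0.1346] shift [ 0.0038 -0.0008  0.4319] turn [0.0005 0.0004 0.0006] t 2.8 F [-1.2 -1.1  0.1] op 1.001 ff 0.0
```

Call:
send_rows(targets=[[[0.004,-0.001,0.12],[0,0,0]],[[0.004,-0.001,0.25],[0,0,0]],[[0.004,-0.001,0.35],[0,0,0]],[[0.004,-0.001,0.41],[0,0,0]],[[0.004,-0.001,0.43],[0,0,0]],[[0.004,-0.001,0.43],[0,0,0]],[[0.004,-0.001,0.43],[0,0,0]]])

```text
clock: 3.68
tool_pos: [0.5637, 0.2785, 0.0059]
eef_rot: [0.0, 1.0, 0.001, 0.001]
contact_force: [-0.5, -0.7, 0.7]
opening: 0.999
finger_force: 0.0
```

Call:
send_rows(targets=[[[0,0,0],[0,0,0]],[[0,0,0],[0,0,0]],[[0,0,0],[0,0,0]],[[0,0,0],[0,0,0]],[[0,0,0],[0,0,0]],[[0,0,0],[0,0,0]],[[0,0,0],[0,0,0]],[[0,0,0],[0,0,0]]], fingers=0.5, newtons=25)

```text
clock: 4.68
tool_pos: [0.5632, 0.2781, 0.005]
eef_rot: [0.0, 1.0, 0.0, 0.0]
contact_force: [-0.3, 0.1, 6.3]
opening: 0.723
finger_force: 25.0
```

Call:
send_rows(targets=[[[0,0,-0.1],[0,0,0]],[[0,0,-0.25],[0,0,0]],[[0,0,-0.4],[0,0,0]],[[0.03,0.13,-0.43],[0,0,0]],[[0.07,0.28,-0.43],[0,0,0]],[[0.1,0.43,-0.43],[0,0,0]],[[0.14,0.57,-0.43],[0,0,0]],[[0.14,0.57,-0.43],[0,0,0]],[[0.14,0.57,-0.43],[0,0,0]],[[0.14,0.57,-0.43],[0,0,0]]])

```text
clock: 5.92
tool_pos: [0.5219, 0.4467, 0.1332]
eef_rot: [0.001, 1.0, -0.001, -0.0]
contact_force: [0.4, -0.7, -2.4]
opening: 0.719
finger_force: 25.0
```

Run:
```python
from h import *
go([.5214,.4493,.039],0)
```

```text
at [0.5219 0.4467 0.1332] shift [0.0017 0.0092 0.3138] turn [-0.0007 -0.     -0.0007] t 5.92 F [ 0.4 -0.7 -2.4] op 0.719 ff 24.999561309814453
```

Call:
send_rows(targets=[[[0.002,0.009,0],[0,0,0]],[[0.002,0.009,0.05],[0,0,0]],[[0.002,0.009,0.1],[0,0,0]],[[0.002,0.009,0.15],[0,0,0]],[[0.002,0.009,0.2],[0,0,0]],[[0.002,0.009,0.22],[0,0,0]],[[0.002,0.009,0.24],[0,0,0]],[[0.002,0.009,0.255],[0,0,0]],[[0.002,0.009,0.255],[0,0,0]]])

```text
clock: 7.05
tool_pos: [0.5205, 0.4508, 0.0569]
eef_rot: [0.0, 1.0, -0.001, -0.0]
contact_force: [-0.1, -2.4, -3.8]
opening: 0.721
finger_force: 25.0
```

Run:
```python
from h import *
go([.5214,.4493,.039],0)
```

```text
at [0.5205 0.4508 0.0569] shift [-0.0032 -0.0051  0.0595] turn [-0.0004 -0.0001 -0.0001] t 7.05 F [-0.1 -2.4 -3.8] op 0.721 ff 24.999429993331432
```

Call:
send_rows(targets=[[[-0.003,-0.005,0],[0,0,0]],[[-0.003,-0.005,0.01],[0,0,0]],[[-0.003,-0.005,0.02],[0,0,0]],[[-0.003,-0.005,0.03],[0,0,0]],[[-0.003,-0.005,0.04],[0,0,0]],[[-0.003,-0.005,0.045],[0,0,0]],[[-0.003,-0.005,0.05],[0,0,0]],[[-0.003,-0.005,0.055],[0,0,0]],[[-0.003,-0.005,0.055],[0,0,0]]])

```text
clock: 8.18
tool_pos: [0.521, 0.4488, 0.0401]
eef_rot: [0.0, 1.0, -0.001, -0.001]
contact_force: [-1.3, -5.3, -0.2]
opening: 0.72
finger_force: 25.0
```

Call:
send_rows(targets=[[[0,-0.001,0.002],[0,0,0]],[[0,-0.001,0.004],[0,0,0]],[[0,-0.001,0.004],[0,0,0]]])

```text
clock: 8.55
tool_pos: [0.5209, 0.4489, 0.0392]
eef_rot: [0.0, 1.0, -0.001, -0.0]
contact_force: [-1.0, -5.8, 1.3]
opening: 0.725
finger_force: 25.0
```

Call:
send_rows(targets=[[[0,0,0],[0,0,0]],[[0,0,0],[0,0,0]],[[0,0,0],[0,0,0]],[[0,0,0],[0,0,0]]], fingers=0.95)

```text
clock: 9.05
tool_pos: [0.5213, 0.4505, 0.0397]
eef_rot: [-0.0, 1.0, 0.001, 0.0]
contact_force: [-0.2, -0.1, -0.3]
opening: 0.945
finger_force: 0.0
```

Call:
send_rows(targets=[[[0,0,-0.1],[0,0,0]],[[0,0,-0.2],[0,0,0]],[[0,0,-0.32],[0,0,0]],[[0,-0.15,-0.4],[0,0,0]],[[0.03,-0.22,-0.4],[0,0,0]],[[0.03,-0.22,-0.4],[0,0,0]],[[0.03,-0.22,-0.4],[0,0,0]]])

```text
clock: 9.93
tool_pos: [0.5121, 0.3854, 0.1595]
eef_rot: [-0.0, 1.0, 0.001, 0.0]
contact_force: [0.7, 0.4, -0.2]
opening: 0.952
finger_force: 0.0
```

Run:
```python
from h import *
look([.5214,.4493,.048],'seat1',65,4)
go([.4326,.163,.15],0);go([.4326,.163,.15],0)
```

```text
[0.5121 0.3854 0.1595] 65.59671972329147 65.21492547819537
at [0.5121 0.3856 0.1593] shift [ 0.2658 -0.7418  0.0299] turn [ 0.0005 -0.      0.0004] t 9.97 F [ 0.5 -0.3  0.1] op 0.948 ff 0.0
at [0.5121 0.3856 0.1593] shift [ 0.2658 -0.7418  0.0299] turn [ 0.0005 -0.      0.0004] t 9.97 F [ 0.5 -0.3  0.1] op 0.948 ff 0.0
```

View pics/seat1.png

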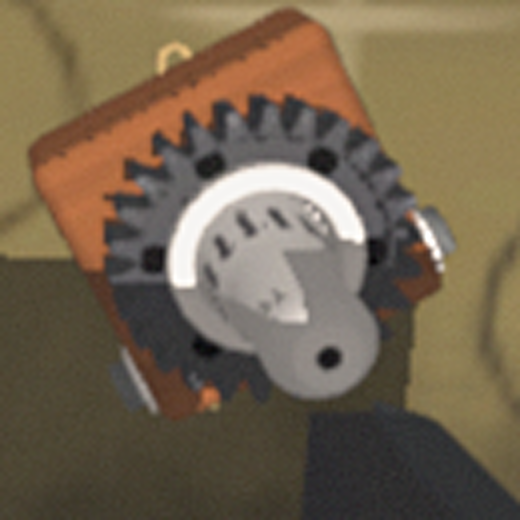

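Call:
send_rows(targets=[[[0.06,-0.18,0],[0,0,0]],[[0.12,-0.35,0.02],[0,0,0]],[[0.18,-0.5,0.05],[0,0,0]],[[0.23,-0.65,0.1],[0,0,0]],[[0.266,-0.742,0.13],[0,0,0]],[[0.266,-0.742,0.13],[0,0,0]],[[0.266,-0.742,0.13],[0,0,0]],[[0.266,-0.742,0.13],[0,0,0]]], fingers=0.75)

```text
clock: 10.98
tool_pos: [0.4335, 0.1635, 0.1207]
eef_rot: [-0.001, 1.0, 0.001, 0.001]
contact_force: [0.8, -0.3, 0.1]
opening: 0.752
finger_force: 0.0
```

Run:
```python
from h import *
look([.4326,.163,.006],'wash1',65,4)
```

```text
[0.4335 0.1635 0.1207] 65.02650328339382 65.78140000464916
```

View pics/wash1.png

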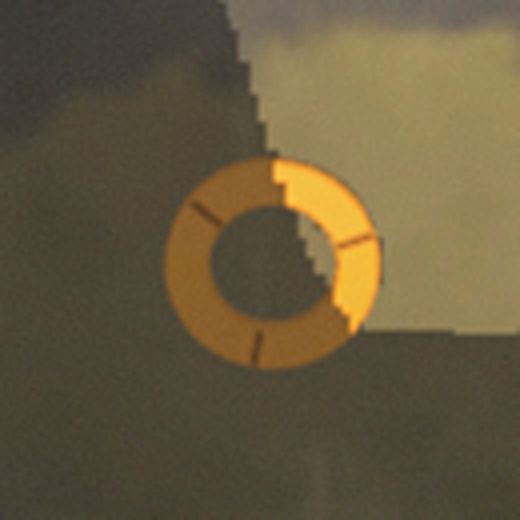

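Run:
```python
from h import *
p=hit('wash1',272.5,263,.006);print(p)
go([p[0],p[1],.002],0)
```

```text
[0.43225294 0.16520523 0.006     ]
at [0.4333 0.1631 0.1207] shift [0.004  0.0061 0.3958] turn [0.0006 0.0005 0.0005] t 11.03 F [ 0.2 -0.5  0.1] op 0.752 ff 0.0
```

Call:
send_rows(targets=[[[0.004,0.006,0.12],[0,0,0]],[[0.004,0.006,0.25],[0,0,0]],[[0.004,0.006,0.33],[0,0,0]],[[0.004,0.006,0.38],[0,0,0]],[[0.004,0.006,0.394],[0,0,0]],[[0.004,0.006,0.394],[0,0,0]],[[0.004,0.006,0.394],[0,0,0]]])

```text
clock: 11.9
tool_pos: [0.4319, 0.1643, 0.0021]
eef_rot: [-0.001, 1.0, 0.001, 0.001]
contact_force: [-0.3, -0.3, -1.2]
opening: 0.75
finger_force: 0.0
```

Call:
send_rows(targets=[[[0,0,0],[0,0,0]],[[0,0,0],[0,0,0]],[[0,0,0],[0,0,0]],[[0,0,0],[0,0,0]],[[0,0,0],[0,0,0]],[[0,0,0],[0,0,0]],[[0,0,0],[0,0,0]]], fingers=0.35, newtons=20)

```text
clock: 12.78
tool_pos: [0.4314, 0.1632, 0.0024]
eef_rot: [0.0, 1.0, 0.0, 0.0]
contact_force: [0.8, 0.2, 0.5]
opening: 0.49
finger_force: 20.0
```

Call:
send_rows(targets=[[[0,0,-0.1],[0,0,0]],[[0,0,-0.25],[0,0,0]],[[0,0,-0.4],[0,0,0]],[[-0.03,0.1,-0.44],[0,0,0]],[[-0.09,0.29,-0.44],[0,0,0]],[[-0.15,0.48,-0.44],[0,0,0]],[[-0.2,0.67,-0.44],[0,0,0]],[[-0.26,0.82,-0.44],[0,0,0]],[[-0.296,0.94,-0.44],[0,0,0]],[[-0.296,0.94,-0.44],[0,0,0]],[[-0.296,0.94,-0.44],[0,0,0]],[[-0.296,0.94,-0.44],[0,0,0]]])

```text
clock: 14.28
tool_pos: [0.5203, 0.443, 0.1341]
eef_rot: [0.001, 1.0, -0.001, -0.0]
contact_force: [0.4, 0.2, 0.0]
opening: 0.489
finger_force: 20.0
```

Run:
```python
from h import *
go([.5211,.4490,.050],0)
```

```text
at [0.5203 0.443  0.1341] shift [-0.0027  0.0206  0.2803] turn [-0.0007 -0.     -0.0003] t 14.28 F [0.4 0.2 0. ] op 0.489 ff 19.999885924626142
```

Call:
send_rows(targets=[[[-0.001,0.02,0],[0,0,0]],[[-0.001,0.02,0.01],[0,0,0]],[[-0.001,0.02,0.05],[0,0,0]],[[-0.001,0.02,0.1],[0,0,0]],[[-0.001,0.02,0.15],[0,0,0]],[[-0.001,0.02,0.19],[0,0,0]],[[-0.001,0.02,0.19],[0,0,0]],[[-0.001,0.02,0.19],[0,0,0]]])

```text
clock: 15.28
tool_pos: [0.5203, 0.4508, 0.0774]
eef_rot: [0.0, 1.0, -0.0, -0.0]
contact_force: [-0.9, -0.4, -0.5]
opening: 0.488
finger_force: 20.0
```

Run:
```python
from h import *
go([.5205,.4490,.050],0)
```

```text
at [0.5203 0.4508 0.0774] shift [-0.0006 -0.0058  0.0912] turn [-0.0002 -0.0001 -0.0001] t 15.28 F [-0.9 -0.4 -0.5] op 0.488 ff 19.999863244593143
```

Call:
send_rows(targets=[[[0,-0.005,0],[0,0,0]],[[0,-0.005,0.015],[0,0,0]],[[0,-0.005,0.03],[0,0,0]],[[0,-0.005,0.04],[0,0,0]],[[0,-0.005,0.05],[0,0,0]],[[0,-0.005,0.06],[0,0,0]],[[0,-0.005,0.07],[0,0,0]],[[0,-0.005,0.08],[0,0,0]],[[0,-0.005,0.085],[0,0,0]],[[0,-0.005,0.085],[0,0,0]]])

```text
clock: 16.52
tool_pos: [0.5202, 0.4488, 0.0514]
eef_rot: [0.0, 1.0, -0.001, -0.0]
contact_force: [-2.0, -4.9, -0.0]
opening: 0.487
finger_force: 20.0
```

Call:
send_rows(targets=[[[0,-0.001,0.003],[0,0,0]],[[0,-0.001,0.005],[0,0,0]],[[0,-0.001,0.006],[0,0,0]],[[0,-0.001,0.006],[0,0,0]]])

```text
clock: 17.02
tool_pos: [0.5203, 0.4488, 0.0505]
eef_rot: [0.0, 1.0, -0.0, -0.0]
contact_force: [-1.6, -4.7, 4.3]
opening: 0.49
finger_force: 20.0
```

Call:
send_rows(targets=[[[0,0,0],[0,0,0]],[[0,0,0],[0,0,0]],[[0,0,0],[0,0,0]],[[0,0,0],[0,0,0]]], fingers=0.7)

```text
clock: 17.52
tool_pos: [0.5204, 0.4498, 0.0501]
eef_rot: [-0.0, 1.0, 0.0, 0.0]
contact_force: [1.2, -0.8, 0.5]
opening: 0.701
finger_force: 0.0
```

Call:
send_rows(targets=[[[0,0,-0.1],[0,0,0]],[[0,0,-0.2],[0,0,0]],[[0.02,-0.05,-0.27],[0,0,0]],[[0.09,-0.15,-0.27],[0,0,0]],[[0.16,-0.26,-0.27],[0,0,0]],[[0.23,-0.37,-0.27],[0,0,0]],[[0.29,-0.485,-0.25],[0,0,0]],[[0.29,-0.485,-0.25],[0,0,0]],[[0.29,-0.485,-0.25],[0,0,0]],[[0.29,-0.485,-0.25],[0,0,0]]], fingers=0.85)

```text
clock: 18.77
tool_pos: [0.434, 0.3055, 0.1253]
eef_rot: [-0.0, 1.0, 0.001, 0.0]
contact_force: [-0.3, 0.1, 0.2]
opening: 0.851
finger_force: 0.0
```

Run:
```python
from h import *
look([.4329,.3033,.014],'small1',65,4)
```

```text
[0.434  0.3055 0.1253] 65.86365318579294 65.83152524691599
```

View pics/small1.png

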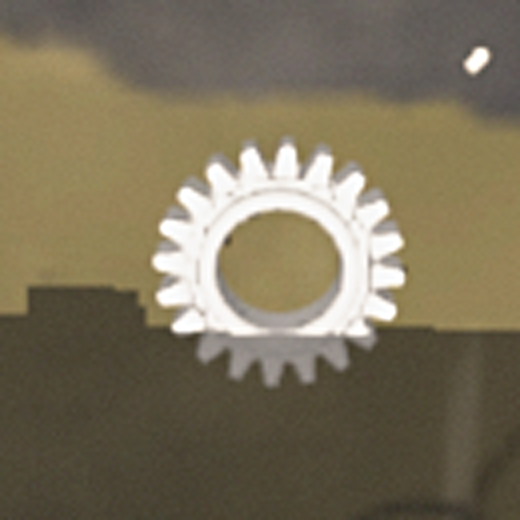

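Run:
```python
from h import *
p=hit('small1',278.8,267,.013);print(p)
go([p[0],p[1],.003],0)
```

```text
[0.43364726 0.30606774 0.013     ]
at [0.4338 0.3053 0.1252] shift [0.001  0.0019 0.4073] turn [0.0006 0.0002 0.0001] t 18.82 F [ 0.  -0.7  0.6] op 0.851 ff 0.0
```

Call:
send_rows(targets=[[[0.001,0.002,0.12],[0,0,0]],[[0.001,0.002,0.25],[0,0,0]],[[0.001,0.002,0.34],[0,0,0]],[[0.001,0.002,0.39],[0,0,0]],[[0.001,0.002,0.407],[0,0,0]],[[0.001,0.002,0.407],[0,0,0]],[[0.001,0.002,0.407],[0,0,0]]])

```text
clock: 19.7
tool_pos: [0.4336, 0.3048, 0.0037]
eef_rot: [0.0, 1.0, 0.001, 0.001]
contact_force: [-0.7, -0.1, -0.6]
opening: 0.85
finger_force: 0.0
```

Call:
send_rows(targets=[[[0,0,0],[0,0,0]],[[0,0,0],[0,0,0]],[[0,0,0],[0,0,0]],[[0,0,0],[0,0,0]],[[0,0,0],[0,0,0]],[[0,0,0],[0,0,0]],[[0,0,0],[0,0,0]]], fingers=0.42, newtons=20)

```text
clock: 20.58
tool_pos: [0.4332, 0.3044, 0.0031]
eef_rot: [0.0, 1.0, 0.0, 0.0]
contact_force: [-0.3, -1.0, 4.6]
opening: 0.555
finger_force: 20.0
```

Call:
send_rows(targets=[[[0,0,-0.1],[0,0,0]],[[0,0,-0.25],[0,0,0]],[[0,0,-0.4],[0,0,0]],[[-0.03,0.05,-0.44],[0,0,0]],[[-0.1,0.16,-0.44],[0,0,0]],[[-0.17,0.28,-0.44],[0,0,0]],[[-0.24,0.4,-0.44],[0,0,0]],[[-0.291,0.48,-0.44],[0,0,0]],[[-0.291,0.48,-0.44],[0,0,0]],[[-0.291,0.48,-0.44],[0,0,0]],[[-0.291,0.48,-0.44],[0,0,0]]])

```text
clock: 21.95
tool_pos: [0.52, 0.4469, 0.1347]
eef_rot: [0.0, 1.0, -0.001, -0.0]
contact_force: [0.1, -0.4, -2.0]
opening: 0.563
finger_force: 20.0
```

Run:
```python
from h import *
go([.5211,.4490,.057],0)
```

```text
at [0.52   0.4469 0.1347] shift [-0.0038  0.0076  0.2589] turn [-0.0006 -0.0002 -0.    ] t 21.95 F [ 0.1 -0.4 -2. ] op 0.563 ff 19.999780543148518
```

Call:
send_rows(targets=[[[-0.002,0.005,0],[0,0,0]],[[-0.002,0.005,0.01],[0,0,0]],[[-0.002,0.005,0.05],[0,0,0]],[[-0.002,0.005,0.1],[0,0,0]],[[-0.002,0.005,0.15],[0,0,0]],[[-0.002,0.005,0.18],[0,0,0]],[[-0.002,0.005,0.18],[0,0,0]],[[-0.002,0.005,0.18],[0,0,0]]])

```text
clock: 22.95
tool_pos: [0.5211, 0.4503, 0.0813]
eef_rot: [0.0, 1.0, 0.0, 0.0]
contact_force: [0.2, 0.5, -0.5]
opening: 0.559
finger_force: 20.0
```

Run:
```python
from h import *
go([.5208,.4490,.057],0)
```

```text
at [0.5211 0.4503 0.0813] shift [ 0.001  -0.0044  0.0811] turn [ 0.0003  0.0001 -0.    ] t 22.95 F [ 0.2  0.5 -0.5] op 0.559 ff 19.999742042273283
```

Call:
send_rows(targets=[[[0,-0.005,0],[0,0,0]],[[0,-0.005,0.015],[0,0,0]],[[0,-0.005,0.03],[0,0,0]],[[0,-0.005,0.04],[0,0,0]],[[0,-0.005,0.05],[0,0,0]],[[0,-0.005,0.06],[0,0,0]],[[0,-0.005,0.07],[0,0,0]],[[0,-0.005,0.078],[0,0,0]],[[0,-0.005,0.082],[0,0,0]],[[0,-0.005,0.082],[0,0,0]]])

```text
clock: 24.2
tool_pos: [0.521, 0.4484, 0.0572]
eef_rot: [0.0, 1.0, 0.0, 0.0]
contact_force: [-2.0, -1.6, 5.0]
opening: 0.565
finger_force: 20.0
```

Call:
send_rows(targets=[[[0,0,0],[0,0,0]],[[0,0,0],[0,0,0]],[[0,0,0],[0,0,0]],[[0,0,0],[0,0,0]],[[0,0,-0.08],[0,0,0]],[[0,0,-0.17],[0,0,0]],[[0,-0.05,-0.23],[0,0,0]],[[0,-0.2,-0.23],[0,0,0]],[[-0.03,-0.35,-0.23],[0,0,0]]], fingers=0.75)

```text
clock: 25.32
tool_pos: [0.5296, 0.3415, 0.1266]
eef_rot: [-0.001, 1.0, -0.0, 0.0]
contact_force: [1.0, -0.1, 0.2]
opening: 0.746
finger_force: 0.0
```

Call:
send_rows(targets=[[[-0.02,-0.18,0],[0,0,0]],[[-0.04,-0.36,0],[0,0,0]],[[-0.047,-0.54,0],[0,0,0]],[[-0.047,-0.687,0.01],[0,0,0]],[[-0.047,-0.687,0.02],[0,0,0]],[[-0.047,-0.687,0.02],[0,0,0]],[[-0.047,-0.687,0.02],[0,0,0]]])

```text
clock: 26.2
tool_pos: [0.544, 0.1391, 0.1199]
eef_rot: [-0.001, 1.0, 0.001, 0.0]
contact_force: [-0.6, -0.2, -0.2]
opening: 0.747
finger_force: 0.0
```

Run:
```python
from h import *
look([.544,.1377,.01],'sleeve1',65,4)
```

```text
[0.544  0.1391 0.1199] 65.98656977984234 65.64517782957134
```

View pics/sleeve1.png

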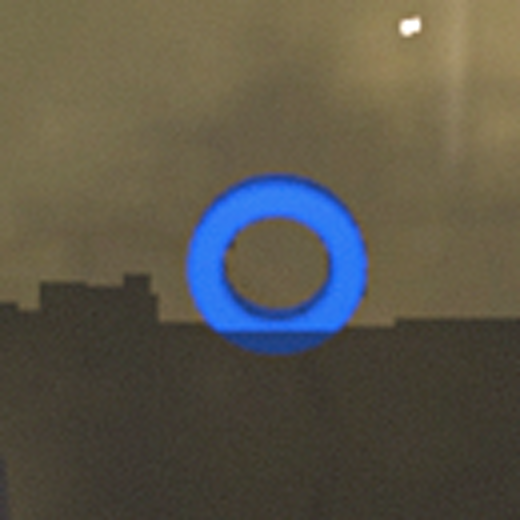

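Run:
```python
from h import *
p=hit('sleeve1',277,267.5,.01);print(p)
go([p[0],p[1],.003],0)
```

```text
[0.54470654 0.14000408 0.01      ]
at [0.544  0.1391 0.1198] shift [-0.0022  0.0026  0.3894] turn [0.0004 0.0002 0.0007] t 26.25 F [0.  0.1 0.4] op 0.751 ff 0.0
```

Call:
send_rows(targets=[[[-0.002,0.002,0.12],[0,0,0]],[[-0.002,0.002,0.25],[0,0,0]],[[-0.002,0.002,0.33],[0,0,0]],[[-0.002,0.002,0.375],[0,0,0]],[[-0.002,0.002,0.389],[0,0,0]],[[-0.002,0.002,0.389],[0,0,0]],[[-0.002,0.002,0.389],[0,0,0]]])

```text
clock: 27.12
tool_pos: [0.5449, 0.1389, 0.004]
eef_rot: [-0.0, 1.0, 0.0, 0.001]
contact_force: [-0.9, 0.6, 6.8]
opening: 0.754
finger_force: 0.0
```

Call:
send_rows(targets=[[[0,0,0],[0,0,0]],[[0,0,0],[0,0,0]],[[0,0,0],[0,0,0]],[[0,0,0],[0,0,0]],[[0,0,0],[0,0,0]],[[0,0,0],[0,0,0]],[[0,0,0],[0,0,0]],[[0,0,0],[0,0,0]]], fingers=0.28, newtons=20)

```text
clock: 28.12
tool_pos: [0.545, 0.1389, 0.004]
eef_rot: [-0.0, 1.0, 0.0, 0.001]
contact_force: [-2.4, 1.1, 6.3]
opening: 0.399
finger_force: 20.0
```

Call:
send_rows(targets=[[[0,0,-0.1],[0,0,0]],[[0,0,-0.25],[0,0,0]],[[0,0,-0.4],[0,0,0]],[[0,0.06,-0.44],[0,0,0]],[[0.02,0.2,-0.44],[0,0,0]],[[0.03,0.36,-0.44],[0,0,0]],[[0.05,0.52,-0.44],[0,0,0]],[[0.06,0.68,-0.44],[0,0,0]],[[0.07,0.84,-0.44],[0,0,0]],[[0.077,0.96,-0.44],[0,0,0]],[[0.077,0.96,-0.44],[0,0,0]],[[0.077,0.96,-0.44],[0,0,0]]])

```text
clock: 29.62
tool_pos: [0.5212, 0.4253, 0.1338]
eef_rot: [-0.0, 1.0, -0.001, -0.0]
contact_force: [0.2, -0.2, 0.0]
opening: 0.405
finger_force: 20.0
```

Run:
```python
from h import *
go([.5208,.4490,.071],0)
```

```text
at [0.5212 0.4253 0.1338] shift [0.0011 0.0793 0.2091] turn [-0.0006 -0.0002  0.0002] t 29.62 F [ 0.2 -0.2  0. ] op 0.405 ff 19.999814042821527
```

Call:
send_rows(targets=[[[0,0.04,0],[0,0,0]],[[0,0.076,0],[0,0,0]],[[0,0.076,0],[0,0,0]],[[0,0.076,0.02],[0,0,0]],[[0,0.076,0.06],[0,0,0]],[[0,0.076,0.09],[0,0,0]],[[0,0.076,0.11],[0,0,0]],[[0,0.076,0.11],[0,0,0]]])

```text
clock: 30.62
tool_pos: [0.5213, 0.4483, 0.1009]
eef_rot: [0.0, 1.0, -0.0, -0.0]
contact_force: [-0.4, -1.0, -0.5]
opening: 0.402
finger_force: 20.0
```

Run:
```python
from h import *
go([.5213,.4490,.072],0)
```

```text
at [0.5213 0.4483 0.1009] shift [-0.      0.0023  0.0963] turn [-0.0002 -0.0003 -0.    ] t 30.62 F [-0.4 -1.  -0.5] op 0.402 ff 19.99986693263054
```

Call:
send_rows(targets=[[[0,0.001,0.01],[0,0,0]],[[0,0.001,0.025],[0,0,0]],[[0,0.001,0.04],[0,0,0]],[[0,0.001,0.055],[0,0,0]],[[0,0.001,0.065],[0,0,0]],[[0,0.001,0.075],[0,0,0]],[[0,0.001,0.085],[0,0,0]],[[0,0.001,0.092],[0,0,0]],[[0,0.001,0.092],[0,0,0]],[[0,0.001,0.092],[0,0,0]]])

```text
clock: 31.88
tool_pos: [0.5215, 0.4487, 0.0738]
eef_rot: [0.0, 1.0, -0.0, -0.0]
contact_force: [-0.3, -1.2, -0.9]
opening: 0.404
finger_force: 20.0
```

Call:
send_rows(targets=[[[0,0,0.003],[0,0,0]],[[0,0,0.006],[0,0,0]],[[0,0,0.008],[0,0,0]],[[0,0,0.008],[0,0,0]]])

```text
clock: 32.38
tool_pos: [0.5216, 0.4488, 0.072]
eef_rot: [0.0, 1.0, -0.0, 0.0]
contact_force: [-0.9, -3.8, 3.9]
opening: 0.403
finger_force: 20.0
```

Call:
send_rows(targets=[[[0,0,0],[0,0,0]],[[0,0,0],[0,0,0]],[[0,0,0],[0,0,0]],[[0,0,0],[0,0,0]],[[0,0,-0.08],[0,0,0]],[[0,0,-0.2],[0,0,0]],[[0,-0.1,-0.35],[0,0,0]],[[0,-0.25,-0.42],[0,0,0]],[[0,-0.42,-0.42],[0,0,0]],[[0,-0.6,-0.42],[0,0,0]]], fingers=0.6)

```text
clock: 33.62
tool_pos: [0.522, 0.2682, 0.1999]
eef_rot: [-0.0, 1.0, 0.001, 0.002]
contact_force: [-0.3, -0.7, -0.1]
opening: 0.599
finger_force: 0.0
```

Call:
send_rows(targets=[[[0,-0.18,0],[0,0,0]],[[0,-0.36,0],[0,0,0]],[[0,-0.54,0],[0,0,0]],[[0,-0.72,0],[0,0,0]],[[0,-0.86,0],[0,0,0]],[[0,-1,0],[0,0,0]]], fingers=0.8)

```text
clock: 34.38
tool_pos: [0.5221, -0.0324, 0.1993]
eef_rot: [0.0, 1.0, -0.0, 0.001]
contact_force: [1.0, 0.4, 0.5]
opening: 0.799
finger_force: 0.0
```

Call:
send_rows(targets=[[[0.01,-0.18,0],[0,0,0]],[[0.03,-0.36,0],[0,0,0]],[[0.05,-0.54,0],[0,0,0]],[[0.06,-0.7,0],[0,0,0]],[[0.073,-0.86,0.02],[0,0,0]],[[0.073,-1,0.05],[0,0,0]],[[0.073,-1,0.05],[0,0,0]],[[0.073,-1,0.05],[0,0,0]],[[0.073,-1,0.05],[0,0,0]]])

```text
clock: 35.5
tool_pos: [0.5005, -0.3293, 0.1837]
eef_rot: [-0.001, 1.0, 0.0, 0.001]
contact_force: [0.5, 0.1, 0.1]
opening: 0.798
finger_force: 0.0
```

Run:
```python
from h import *
go([.5,-.336,.125],0)
```

```text
at [ 0.5005 -0.3293  0.1837] shift [ 0.0019 -0.0225  0.1956] turn [0.0001 0.0004 0.0009] t 35.5 F [0.5 0.1 0.1] op 0.798 ff 0.0
```

Call:
send_rows(targets=[[[0.002,-0.022,0.1],[0,0,0]],[[0.002,-0.022,0.19],[0,0,0]],[[0.002,-0.022,0.19],[0,0,0]],[[0.002,-0.022,0.19],[0,0,0]],[[0.002,-0.022,0.19],[0,0,0]]])

```text
clock: 36.12
tool_pos: [0.5, -0.3375, 0.127]
eef_rot: [-0.0, 1.0, -0.0, 0.001]
contact_force: [-0.0, 0.2, 0.2]
opening: 0.798
finger_force: 0.0
```

Run:
```python
from h import *
look([.5,-.336,.014],'bear1',100,4)
```

```text
[ 0.5    -0.3375  0.127 ] 100.97826088454661 100.36830089851594
```

```bash
python3 -c "
import cv2;a=cv2.imread('pics/bear1.png')[100:700,:];print(a.shape);cv2.imwrite('pics/bear1c.png',a)"
```

```text
(600, 800, 3)
```

View pics/bear1c.png

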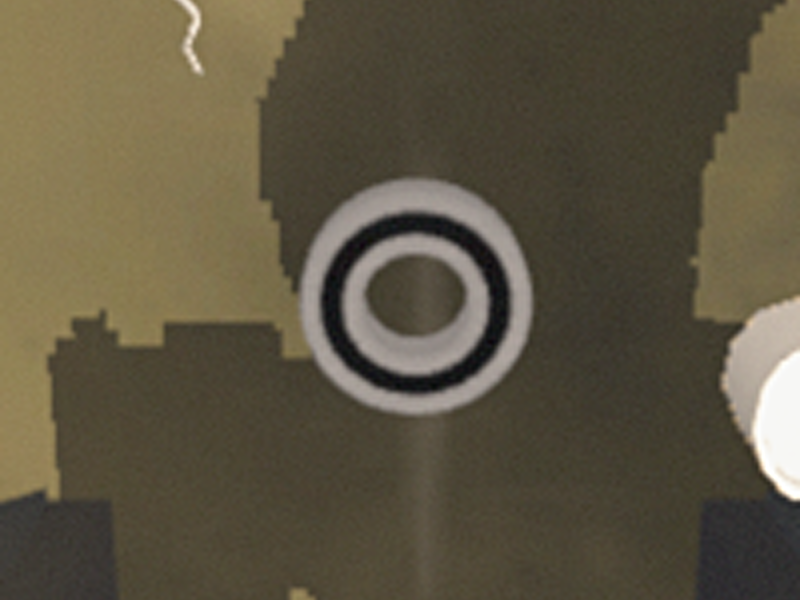

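Run:
```python
from h import *
p=hit('bear1',415.5,402.5,.014);print(p)
go([p[0],p[1],.004],0)
```

```text
[ 0.49989794 -0.33396812  0.014     ]
at [ 0.4998 -0.3376  0.1268] shift [0.0006 0.0125 0.4095] turn [-0.0003  0.0006  0.0001] t 36.17 F [0.2 0.4 0. ] op 0.806 ff 0.0
```

Call:
send_rows(targets=[[[0,0.012,0.02],[0,0,0]],[[0,0.012,0.14],[0,0,0]],[[0,0.012,0.26],[0,0,0]],[[0,0.012,0.34],[0,0,0]],[[0,0.012,0.39],[0,0,0]],[[0,0.012,0.409],[0,0,0]],[[0,0.012,0.409],[0,0,0]],[[0,0.012,0.409],[0,0,0]]], fingers=0.68)

```text
clock: 37.17
tool_pos: [0.4997, -0.3342, 0.0038]
eef_rot: [0.0, 1.0, -0.0, 0.001]
contact_force: [0.1, 0.3, 0.0]
opening: 0.679
finger_force: 0.0
```

Call:
send_rows(targets=[[[0,0,0],[0,0,0]],[[0,0,0],[0,0,0]],[[0,0,0],[0,0,0]],[[0,0,0],[0,0,0]],[[0,0,0],[0,0,0]],[[0,0,0],[0,0,0]],[[0,0,0],[0,0,0]]], fingers=0.4, newtons=20)

```text
clock: 38.05
tool_pos: [0.4994, -0.3344, 0.0035]
eef_rot: [0.0, 1.0, -0.0, 0.0]
contact_force: [-0.3, -0.7, 5.9]
opening: 0.532
finger_force: 20.0
```

Call:
send_rows(targets=[[[0,0,-0.1],[0,0,0]],[[0,0,-0.25],[0,0,0]],[[0,0,-0.4],[0,0,0]],[[0,0,-0.6],[0,0,0]],[[0,0.15,-0.65],[0,0,0]],[[-0.02,0.32,-0.65],[0,0,0]],[[-0.03,0.49,-0.65],[0,0,0]],[[-0.05,0.66,-0.65],[0,0,0]],[[-0.06,0.83,-0.65],[0,0,0]],[[-0.07,1,-0.65],[0,0,0]]])

```text
clock: 39.3
tool_pos: [0.5196, -0.0324, 0.1975]
eef_rot: [-0.0, 1.0, 0.0, -0.0]
contact_force: [0.2, 0.6, -1.5]
opening: 0.531
finger_force: 20.0
```

Call:
send_rows(targets=[[[0,0.17,0],[0,0,0]],[[0,0.34,0],[0,0,0]],[[0,0.51,0],[0,0,0]],[[0,0.68,0],[0,0,0]],[[0,0.85,0],[0,0,0]],[[0,1,0],[0,0,0]]])

```text
clock: 40.05
tool_pos: [0.5193, 0.2679, 0.1975]
eef_rot: [-0.001, 1.0, 0.0, -0.0]
contact_force: [0.8, -0.6, -1.3]
opening: 0.53
finger_force: 20.0
```

Call:
send_rows(targets=[[[0,0.16,0],[0,0,0]],[[0,0.32,0],[0,0,0]],[[0,0.48,0.05],[0,0,0]],[[0,0.6,0.1],[0,0,0]],[[0,0.6,0.18],[0,0,0]],[[0,0.6,0.18],[0,0,0]],[[0,0.6,0.18],[0,0,0]],[[0,0.6,0.18],[0,0,0]]])

```text
clock: 41.05
tool_pos: [0.5208, 0.4459, 0.1451]
eef_rot: [0.001, 1.0, 0.001, 0.001]
contact_force: [-0.2, 0.0, -0.4]
opening: 0.531
finger_force: 20.0
```

Run:
```python
from h import *
go([.5211,.4490,.082],0)
```

```text
at [0.5208 0.4459 0.1451] shift [-0.0009  0.0102  0.2104] turn [ 0.0004  0.0004 -0.0003] t 41.05 F [-0.2  0.  -0.4] op 0.531 ff 19.999306378886104
```

Call:
send_rows(targets=[[[0,0.009,0],[0,0,0]],[[0,0.009,0.04],[0,0,0]],[[0,0.009,0.09],[0,0,0]],[[0,0.009,0.12],[0,0,0]],[[0,0.009,0.13],[0,0,0]],[[0,0.009,0.13],[0,0,0]]])

```text
clock: 41.8
tool_pos: [0.5199, 0.4487, 0.1047]
eef_rot: [-0.0, 1.0, -0.0, -0.0]
contact_force: [0.5, -0.5, -1.7]
opening: 0.53
finger_force: 20.0
```

Run:
```python
from h import *
go([.5208,.4490,.0815],0)
```

```text
at [0.5199 0.4487 0.1047] shift [-0.0029  0.0009  0.0773] turn [-0.     -0.0001  0.    ] t 41.8 F [ 0.5 -0.5 -1.7] op 0.53 ff 19.99944077571854
```

Call:
send_rows(targets=[[[-0.003,0,0.01],[0,0,0]],[[-0.003,0,0.02],[0,0,0]],[[-0.003,0,0.03],[0,0,0]],[[-0.003,0,0.04],[0,0,0]],[[-0.003,0,0.05],[0,0,0]],[[-0.003,0,0.06],[0,0,0]],[[-0.003,0,0.07],[0,0,0]],[[-0.003,0,0.077],[0,0,0]],[[-0.003,0,0.077],[0,0,0]],[[-0.003,0,0.077],[0,0,0]]])

```text
clock: 43.05
tool_pos: [0.5209, 0.4486, 0.0817]
eef_rot: [-0.0, 1.0, -0.0, -0.0]
contact_force: [0.5, -0.6, -0.7]
opening: 0.533
finger_force: 20.0
```

Call:
send_rows(targets=[[[0,0,0.002],[0,0,0]],[[0,0,0.004],[0,0,0]],[[0,0,0.004],[0,0,0]]])

```text
clock: 43.42
tool_pos: [0.5209, 0.4486, 0.0815]
eef_rot: [0.0, 1.0, -0.0, 0.0]
contact_force: [-1.8, -2.5, 4.8]
opening: 0.531
finger_force: 20.0
```

Seated. Release, rise and check (last picture).

Call:
send_rows(targets=[[[0,0,0],[0,0,0]],[[0,0,0],[0,0,0]],[[0,0,0],[0,0,0]],[[0,0,0],[0,0,0]],[[0,0,-0.1],[0,0,0]],[[0,0,-0.2],[0,0,0]],[[0.05,-0.15,-0.25],[0,0,0]],[[0.15,-0.3,-0.25],[0,0,0]],[[0.15,-0.3,-0.25],[0,0,0]],[[0.15,-0.3,-0.25],[0,0,0]]], fingers=0.72)

```text
clock: 44.68
tool_pos: [0.4766, 0.3594, 0.1561]
eef_rot: [0.0, 1.0, 0.001, 0.001]
contact_force: [1.0, -0.0, -0.4]
opening: 0.721
finger_force: 0.0
```

Run:
```python
from h import *
s,d,T=wrist();p=proj(d,[.5211,.449,.07],T)
x,y=int(p[0]-50),int(p[1]-60);a=cv2.resize(d['img'][y:y+120,x:x+100],None,fx=4,fy=4,interpolation=cv2.INTER_CUBIC)
t=snapshot('scene');p=proj(t,[.5211,.449,.06],t['cam_to_world']);x,y=int(p[0]-33),int(p[1]-40)
b=cv2.resize(t['img'][y:y+80,x:x+66],(396,480),interpolation=cv2.INTER_CUBIC)
cv2.imwrite('pics/fin.png',np.hstack([a,b]))
for n,z in(('tip',.098),('bearing top',.092),('sleeve',.068),('seat',.034)):print(n,proj(t,[.5211,.449,z],t['cam_to_world'])-np.array([x,y]))
```

```text
tip [31.71034504 31.19070598]
bearing top [31.96242879 32.72596518]
sleeve [32.95565036 38.77495716]
seat [34.32262179 47.10018831]
```

View pics/fin.png

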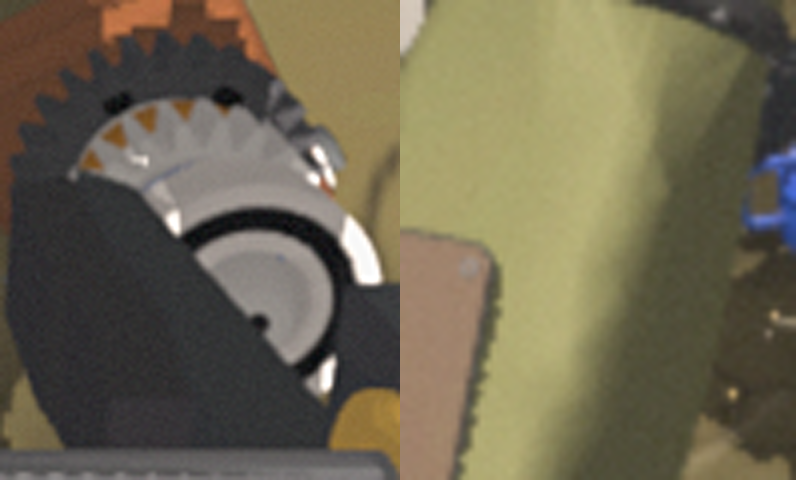

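```bash
python3 -c "
from plant import *
print(finish_job())"
```

```text
the job is handed in; nothing more can be done
None
```

The large gear, washer, small gear, sleeve and bearing went onto the shaft in that order. Each was pressed down at about its seat height and then released, and I handed the job in at about 45 s. The last wrist picture shows the stack closed up with the gripper clear, but a finger hid part of the bearing and the arm blocked the scene view, so it was not checked from the side. The brake caliper, vernier and oil can were not touched as far as I could tell, and the job's own verdict was not shown.

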